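# Set the glass beaker on the balance without cracking it

## Task

Pick up the small empty glass beaker and stand it upright in the middle of the balance's round weighing pan, then let go, ready for taring. Treat both gently: the beaker is thin glass and cracks if gripped with more than about 40 N, and the pan must be set down on softly, never dropped on or pushed with more than about 10 N. Leave the two lidded jars where they stand.

Things in the scene. Friction and masses are not known exactly. Their poses are not given: they have to be found in the camera images.
- beaker: Open clear thin glass beaker, no lid, 60 mm tall, 25 to 55 g, upright on the worktop. Origin: centre of its underside, z up. Wall 48 to 50 mm across from 8 to 54 mm up: grip here; above, a rim flares to 52 mm across y and 57 mm along x. Cracks if gripped with more than 40 N at each finger.
- balance: White flat laboratory balance, fixed: housing 210 mm (x) by 160 mm (y), 44 mm high. Origin under its middle at worktop height; x points from the sloping console with display and keys (its -x side) to the back, z up. Turned by up to 0.4 rad either way. Bears the weighing pan.
- balance_pan: Flat round steel pan of the balance, 120 mm across, 4 mm thick. Origin: centre of its top face, 56 mm above the worktop when empty, 30 mm along the balance's +x from its middle; z up. Sprung: gives 1.25 mm down per newton, at most 7 mm, then stops hard; springs back. More than 10 N on it hurts the load cell.
- jar_white_lid: Bystander: squat clear jar with a white lid, 47 mm across and 37 mm high, loose. Origin at the centre of its underside. Stands at least 95 mm from the beaker, centre to centre; any of the three may be in any of the three places.
- jar_black_lid: Bystander: squat clear jar with a black lid, 41 mm across and 33 mm high, loose. Origin at the centre of its underside. Stands at least 95 mm from the beaker, centre to centre.
Things that resemble listed ones, but are neither listed nor needed, are in the scene too. What is shaped like the beaker but green or pink is not meant.

How it is judged:
By the outcome, as a careful person would: the job done as asked, in the order asked, and still so for the second after the job is handed in, with the robot touching nothing.
It also fails if it takes over 42 s, if anything falls off the work surface, if the arm or the gripper's body presses on something with over 40 N, if the wrist force passes 120 N, or if a joint passes its speed limit or range.

## Robot

A 7-joint arm with a two-finger parallel gripper is mounted at the origin on a cart in front of the work surface, level with it; the furniture and walls round the work are solid. World frame = base frame: x ahead of the robot, y to its left, z up, the work surface at z = 0. Lengths are in mm, angles in rad, forces in N, time in s.
With the tool pointing down it reaches from about 400 to 900 mm from the base axis. Payload 5.5 kg.
Tool frame: the origin (TCP) lies on the centre line of the jaws, within the pads' length; the fingertips stand 22 mm ahead of it and the grasp point (between the pads) lies 3 mm ahead of it; y points along the fingers, z is the direction in which the jaws open and shut, and the axes are right-handed (so a half turn about y gives the same grasp; the last joint's range is limited). The gripper opens to 92 mm and grips with 3 to 60 N. Pads are 19 mm wide; open, the fingers measure 130 mm over their backs; the gripper's body (75 mm by 190 mm) begins 47 mm behind the grasp point.
Start: joints at [1.519, 0.501, -0.427, 1.55, 0.221, 1.138, -0.21], TCP at [201.29, -618.047, 248.729] pointing down, gripper open.
Joint ranges: [-2.88, 2.88], [-0.31, 2.03], [-1.54, 1.56], [0.2, 2.42], [-1.41, 4.55], [0.19, 2.02], [-2.57, 2.57]. Speed limits (rad/s): [2.57, 2.57, 3.14, 3.14, 3.14, 3.14, 3.14].

## Interface

Orientations are given as a unit quaternion [w, x, y, z].
In Python, from bench import ctrl gives the robot as it stands.
- The arm moves only by the tool play_rows, never from a script. Its argument "deltas" is a list of rows, each an object of numbers: "rx", "ry", "rz": the turn, a rotation vector about the world's x, y, z in rad; "x", "y", "z": the shift along the world's x, y, z in mm; "jaw": the finger opening in mm, from 0 to 91.8. A call has 1 to 12 rows; each row shifts and turns the pose as measured when the row begins; what a row does not reach is not made up. A row lasts 1/8 s, in which the tool goes at most 62.5 mm and 10.7 degrees, less where a joint would pass 70% of its speed; a pose out of reach is approached as far as the arm can. A call with a gripper value outside its range is refused whole. The fingers move at their own pace and stop on an object; "newtons" is the grip in N (left out, the last holds). Time passes only in rows, so rows that do not move let the fingers close. It gives the time, the measured TCP pose, the force and the opening at its end, in the units of the state.
- ctrl.read_state(): the state, without advancing time (a new reading comes with each control period).
- ctrl.read_camera(name): name is "side" or "top" or "wrist"; returns a dict with "pixels" (384x512x3 uint8, red, green, blue), "mtx" (3x3 intrinsics, pixels), "R" (3x3) and "t" (3): a world point X has camera coordinates R X + t; the wrist camera has in their place "hand_eye" (4x4, takes a point from camera to tool coordinates, whose origin is the TCP and whose axes are the tool frame's). Camera axes: x right, y down, z forward; pixel columns grow to the right and rows downward; lengths in mm; the calibration is good to about 2 mm. A picture is of the moment at which its call begins: read the wrist's pose just before it. There is no depth.
- ctrl.job_done(): hands the job in, once; it reports no verdict.
Trained networks look in the newest picture that a camera, given by its name, has taken for a name from the list of things; names that differ only in an ending like _2 or _b are one class to them, and where a whole thing is asked for, a point or a joint stands for the part that bears it (a point fixed in the world has none). Each returns a list of dicts, best first, with "confidence" (0 to 1); they miss things now and then, are a little off and sometimes report something else, mostly with a low value. They report only what shows in the picture. A call takes as long as a camera call. They do not tell look-alikes from the thing itself.
- ctrl.look_for(name, camera): "at" ([column, row] in pixels, amid what is visible of it).
- ctrl.landmark_of(name, camera): "at" ([column, row] in pixels: a listed point, or the origin of a listed thing).
The state is a dict: "time": time; "joint_pos": joint angles; "qvel": joint speeds; "tau": joint torques, N m; "tool_pos": TCP position; "tcp_rot": TCP orientation; "contact_force": force on the tool from outside, world axes, zero at the start; "ft_torque": the same for the moment, N m; "width": opening from 0.0 (shut) to 1.0 (fully open).
Only numpy, scipy, OpenCV 4.12 (cv2) and the standard library are available. Lean on these libraries where they do the work, as an engineer would, in place of code of your own. Each camera call takes 0.05 s, during which the arm holds its last target.

## Working session

There is one attempt and no reset: what is moved stays moved. The work goes in short steps, Python scripts to look and compute and a tool call to move; the robot and the scene stay as the last step left them, time stands still between calls to the robot, and variables do not carry over. Pictures are saved under pics/ and viewed, and the job is handed in when it is done.

Besides the shell and the picture viewer there is one more tool, called after ">>>" by a JSON object that holds its "name" and its "arguments", one argument or row to a line. play_rows: Moves the arm, as the interface text tells. Its arguments: {"type":"object","properties":{"deltas":{"type":"array"},"newtons":{"type":"number"}},"required":["deltas"]}

```bash
mkdir -p pics; ls
cat > h.py <<'E'
import numpy as np, cv2
from bench import ctrl
def cam(n):
    return ctrl.read_camera(n)
def save(d,f,crop=None,s=1):
    im=d['pixels'][:,:,::-1]
    if crop: a,b,c,e=crop; im=im[b:e,a:c]
    im=cv2.resize(im,None,fx=s,fy=s,interpolation=cv2.INTER_CUBIC); cv2.imwrite('pics/'+f,im)
def ray(d,uv):
    K=np.array(d['mtx']);R=np.array(d['R']);t=np.array(d['t'])
    r=R.T@np.linalg.solve(K,[uv[0],uv[1],1.]); return -R.T@t, r/np.linalg.norm(r)
def onz(d,uv,z):
    c,r=ray(d,uv); return c+r*(z-c[2])/r[2]
def proj(d,X):
    p=np.array(d['mtx'])@(np.array(d['R'])@np.array(X,float)+np.array(d['t'])); return p[:2]/p[2]
def tri(l):
    A=0;b=0
    for d,uv in l:
        c,r=ray(d,uv);P=np.eye(3)-np.outer(r,r);A=A+P;b=b+P@c
    return np.linalg.solve(A,b)
E
python3 - <<'E'
from h import *
for n in ('top','side'):
    d=cam(n); save(d,n+'0.png',s=1.5)
    c=-np.array(d['R']).T@np.array(d['t']); print(n,c.round())
    for k in ('beaker','balance','balance_pan','jar_white_lid','jar_black_lid'):
        for f in (ctrl.look_for,ctrl.landmark_of):
            print(n,k,f.__name__,[(np.round(q['at'],1).tolist(),round(q['confidence'],2)) for q in f(k,n)])
s=ctrl.read_state();print(s)
E
```

```text
pics
top [402. -57. 972.]
top beaker call [([381.6, 206.2], 0.89), ([370.9, 248.9], 0.75), ([323.9, 247.1], 0.71), ([139.8, 213.7], 0.71), ([364.5, 167.9], 0.68), ([345.6, 215.5], 0.59)]
top beaker call [([379.0, 205.7], 0.98), ([355.2, 175.1], 0.92), ([342.0, 218.1], 0.76), ([319.4, 246.5], 0.68)]
top balance call [([146.9, 224.9], 0.7)]
top balance call [([148.3, 226.1], 0.78)]
top balance_pan call [([141.9, 212.7], 0.55)]
top balance_pan call [([140.6, 208.7], 0.56)]
top jar_white_lid call [([278.3, 235.4], 0.58)]
top jar_white_lid call [([281.4, 235.4], 0.71), ([139.8, 216.1], 0.27)]
top jar_black_lid call [([293.4, 165.8], 0.52)]
top jar_black_lid call [([291.7, 169.9], 0.8)]
side [ 472. -838.  512.]
side beaker call [([191.0, 290.1], 0.95), ([298.0, 279.1], 0.94), ([250.0, 299.1], 0.75), ([236.4, 264.8], 0.74), ([197.3, 247.7], 0.62)]
side beaker call [([235.9, 278.5], 0.81), ([198.4, 259.1], 0.78), ([194.0, 303.8], 0.76), ([247.7, 314.9], 0.71), ([296.5, 289.8], 0.69)]
side balance call [([221.0, 165.8], 0.98)]
side balance call [([220.3, 171.5], 0.68)]
side balance_pan call [
[... 250 characters left out ...]
, 234.2], 0.81)]
{'time': 1.1, 'joint_pos': array([ 1.51919331,  0.5008757 , -0.42700976,  1.55041583,  0.22077727,
        1.13830103, -0.21028844]), 'qvel': array([ 0.00111801, -0.00121676,  0.0015084 , -0.00215311,  0.00026923,
       -0.00068048, -0.0010385 ]), 'tau': array([-4.56697599e-04, -5.66456723e+01, -5.81095263e+00, -2.79509246e+01,
       -6.66584470e-02,  2.06759339e-02,  3.25535984e-05]), 'tool_pos': array([ 201.30314813, -618.03385517,  248.73815917]), 'tcp_rot': array([-0.11087493,  0.11083627, -0.69835896,  0.69836726]), 'contact_force': array([ 0.40888039,  0.49732068, -0.06914947]), 'ft_torque': array([-0.01455257,  0.051407  ,  0.04094536]), 'width': 0.9936382013532191}
```

View pics/top0.png

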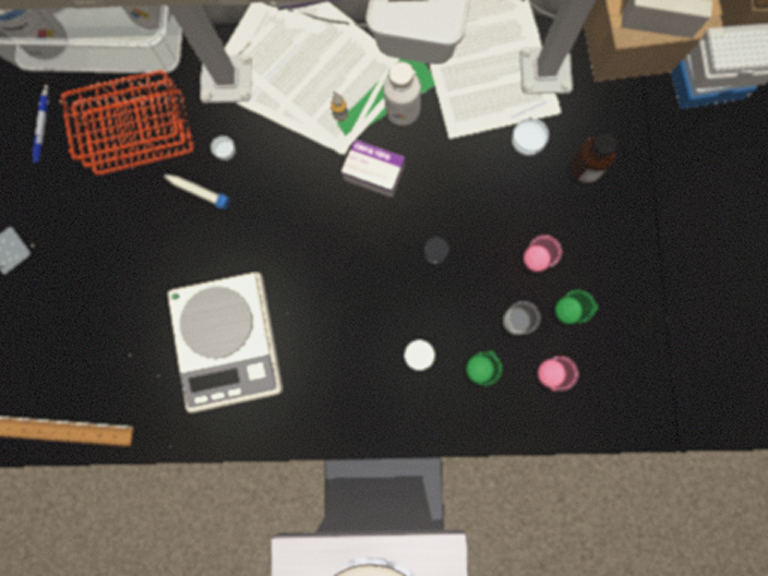

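View pics/side0.png

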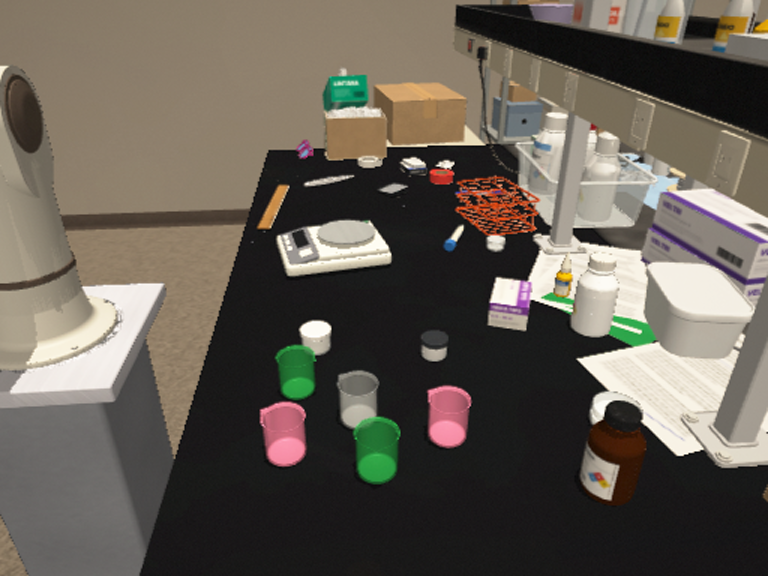

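The top view shows the clear beaker at about (346,212), with green look-alikes at (323,246) and (383,205) and pink ones at (362,168) and (372,249). In the side view the clear beaker is at (239,267), green at (197,248) and (251,300), pink at (190,290) and (299,278). The jars are at top (280,236) for white and (291,167) for black. I choose the clear one. Next I'll measure it and check a close crop.

Run:
```python
from h import *
T=cam('top');S=cam('side')
save(T,'topc.png',(260,140,420,280),4); save(S,'sidec.png',(160,200,340,340),4)
top={'beaker':(342,218.1),'gR':(379,205.7),'gL':(319.4,246.5),'pB':(355.2,175.1),'jw':(281.4,235.4),'jb':(291.7,169.9),'bal':(148.3,226.1)}
side={'beaker':(235.9,278.5),'gR':(247.7,314.9),'gL':(198.4,259.1),'pB':(296.5,289.8),'pF':(194,303.8),'jw':(209.6,229.5),'jb':(289.5,234.2),'bal':(220.3,171.5)}
for k in side:
    print(k, onz(T,top[k],0).round(1) if k in top else '', onz(S,side[k],0).round(1), tri([(T,top[k]),(S,side[k])]).round(1) if k in top else '')
print('pan',onz(T,(140.6,208.7),56).round(1),onz(S,(231.7,153.1),56).round(1))
# pan ellipse from images
for n,d,uv in (('top',T,(144,214)),('side',S,(231,156))):
    print(n,d['mtx'].round(1).tolist() if hasattr(d['mtx'],'round') else d['mtx'])
save(T,'topb.png',(100,170,200,280),6); save(S,'sideb.png',(175,135,270,190),8)
```

```text
beaker [ 485.8 -256.3    0. ] [ 491.9 -258.     0. ] [ 489.  -256.6   -1.6]
gR [ 515.8 -354.1    0. ] [ 507.5 -354.3    0. ] [ 5.116e+02 -3.540e+02  3.000e-01]
gL [ 414.4 -194.5    0. ] [ 416.  -190.1    0. ] [ 415.3 -194.     3. ]
pB [ 598.4 -297.3    0. ] [ 605.1 -300.5    0. ] [ 602.4 -298.3   -2.7]
pF  [ 412.2 -318.7    0. ] 
jw [445.  -98.1   0. ] [438.9 -80.9   0. ] [442.  -97.8  11.6]
jb [ 616.6 -130.7    0. ] [ 624.3 -117.9   -0. ] [ 618.3 -130.3    8.1]
bal [477.1 245.7   0. ] [469.9 236.5   0. ] [473.6 246.9  -4.5]
pan [516.  248.3  56. ] [507.3 246.8  56. ]
top [[375.5, 0.0, 262.7], [0.0, 375.5, 194.7], [0.0, 0.0, 1.0]]
side [[380.7, 0.0, 252.3], [0.0, 380.7, 190.4], [0.0, 0.0, 1.0]]
```

View pics/topc.png

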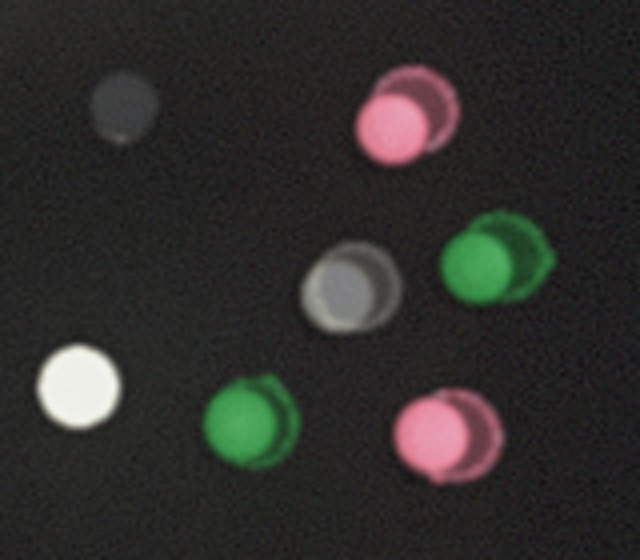

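View pics/sidec.png

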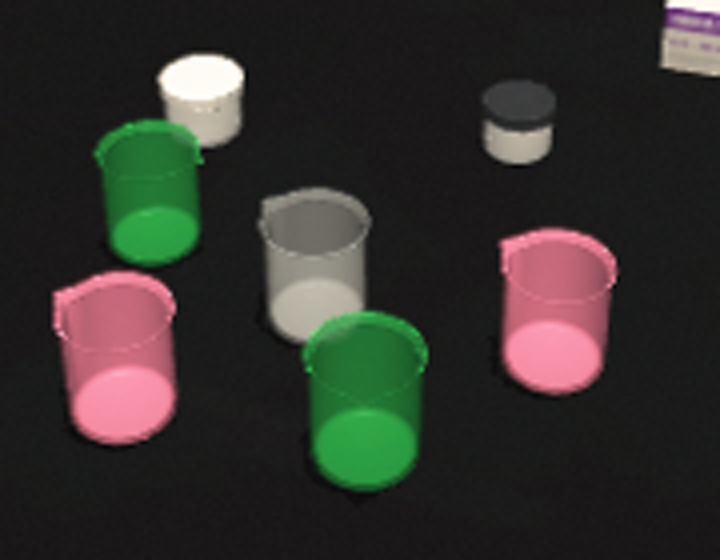

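View pics/topb.png

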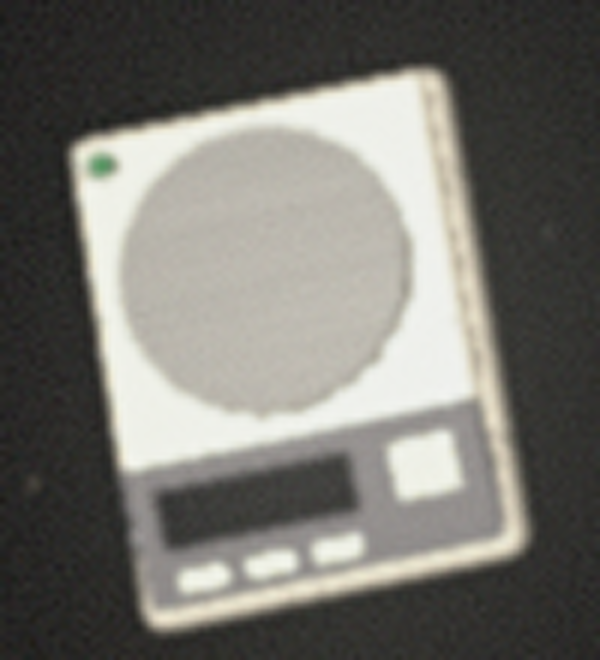

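View pics/sideb.png

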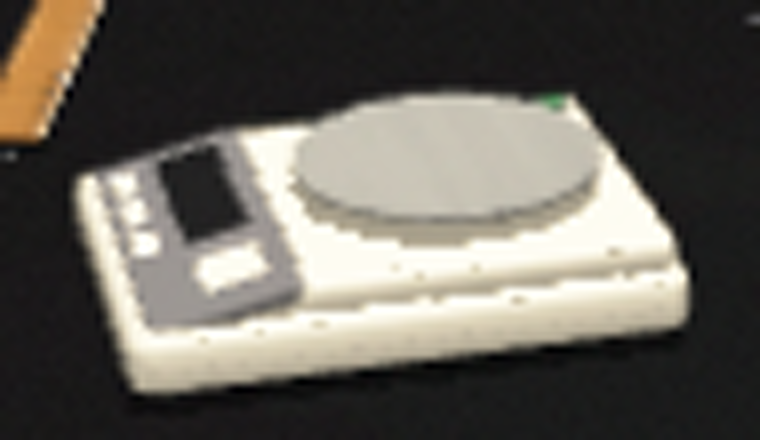

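Run:
```python
from h import *
T=cam('top');S=cam('side')
f=lambda p:(260+p[0]/4-.4,140+p[1]/4-.4)
g=lambda p:(160+p[0]/4-.4,200+p[1]/4-.4)
print('top rim',onz(T,f((358,287)),59),'floor',onz(T,f((340,292)),2))
print('side floor',onz(S,g((317,312)),2),'rim',onz(S,g((317,220)),59))
for q in ((392,129,'pB'),(477,267,'gR'),(238,424,'gL'),(431,437,'pF')): print(q[2],onz(T,f(q[:2]),2).round())
for q in ((552,356,'pB'),(364,448,'gR'),(154,236,'gL'),(123,404,'pF')): print(q[2],onz(S,g(q[:2]),2).round())
print('jw',onz(T,f((79,387)),37),'jb',onz(T,f((124,106)),33))
print('pan',onz(T,(100+266/6-.4,170+270/6-.4),56),onz(S,(175+448/8-.4,135+157/8-.4),56))
# overlay models
def circ(im,d,c,r,s,o):
    a=np.linspace(0,2*np.pi,60)
    p=np.array([proj(d,(c[0]+r*np.cos(t),c[1]+r*np.sin(t),c[2])) for t in a])
    cv2.polylines(im,[np.int32(((p-o+.5)*s))],True,(0,0,255),1)
b=onz(T,f((358,287)),59)
np.save('b.npy',b)
```

```text
top rim [ 496.77671622 -262.35110238   59.        ] floor [ 499.73998203 -263.37936812    2.        ]
side floor [ 497.75184409 -258.23381038    2.        ] rim [ 498.81419738 -258.47213474   59.        ]
pB [ 607. -304.    2.]
gR [ 514. -353.    2.]
gL [ 417. -194.    2.]
pF [ 406. -316.    2.]
pB [ 607. -300.    2.]
gR [ 513. -349.    2.]
gL [ 416. -191.    2.]
pF [ 405. -312.    2.]
jw [441.12317117 -91.41142354  37.        ] jb [ 619.27516898 -125.6959471    33.        ]
pan [501.24265281 239.70532779  56.        ] [503.61048824 238.27191873  56.        ]
```

```bash
cat >> h.py <<'E'
from scipy.spatial.transform import Rotation as Ro
def st():
    s=ctrl.read_state(); q=s['tcp_rot']; M=Ro.from_quat([q[1],q[2],q[3],q[0]]).as_matrix()
    j=np.degrees(np.arctan2(M[1,2],M[0,2]))
    print('t',round(s['time'],2),'pos',s['tool_pos'].round(1),'yaxis',M[:,1].round(3),'jawdeg',j.round(1),'F',s['contact_force'].round(2),'w',round(s['width']*91.8,1),'q',s['joint_pos'].round(2))
    return s,M
E
python3 - <<'E'
from h import *
st()
E
```

```text
t 1.3 pos [ 201.3 -618.1  248.7] yaxis [ 0. -0. -1.] jawdeg -72.0 F [-0.14 -0.    0.62] w 91.8 q [ 1.52  0.5  -0.43  1.55  0.22  1.14 -0.21]
```

>>> {"name": "play_rows", "arguments": {
  "deltas": [
    {"x": 33,"y": 40,"z": -6,"rz": -0.083,"jaw": 75},
    {"x": 33,"y": 40,"z": -6,"rz": -0.083},
    {"x": 33,"y": 40,"z": -6,"rz": -0.083},
    {"x": 33,"y": 40,"z": -6,"rz": -0.083},
    {"x": 33,"y": 40,"z": -6,"rz": -0.083},
    {"x": 33,"y": 40,"z": -6,"rz": -0.083},
    {"x": 33,"y": 40,"z": -6,"rz": -0.083},
    {"x": 33,"y": 40,"z": -6,"rz": -0.083},
    {"x": 33,"y": 38,"z": -6,"rz": -0.083},
    {"x": 0,"y": 0,"z": 0}
  ],
  "newtons": 8
}}

```text
schema error: expected keys rx, ry, rz, x, y, z, jaw
```

Run:
```python
from h import *
s,M=st(); d=cam('wrist'); save(d,'w1.png',s=1.5)
print([(np.round(q['at'],1).tolist(),round(q['confidence'],2)) for q in ctrl.landmark_of('beaker','wrist')])
H=np.array(d['hand_eye']); K=np.array(d['mtx'])
Rw=M@H[:3,:3]; c=M@H[:3,3]+s['tool_pos']; print('cam',c, 'z',Rw[:,2])
E={'mtx':K,'R':Rw.T,'t':-Rw.T@c}
for z in (2,60): print(proj(E,(498,-260.5,z))*1.5)
```

```text
t 1.3 pos [ 201.3 -618.1  248.7] yaxis [ 0. -0. -1.] jawdeg -72.0 F [-0.14 -0.    0.62] w 91.8 q [ 1.52  0.5  -0.43  1.55  0.22  1.14 -0.21]
[]
cam [ 276.55517614 -593.73797881  383.62746337] z [-0.28070372 -0.09263149 -0.955314  ]
[ -40.91987553 -407.61336178]
[-148.72095188 -550.34466546]
```

All keys are required.

>>> {"name": "play_rows", "arguments": {
  "deltas": [
    {"x": 33,"y": 40,"z": -6,"rx": 0,"ry": 0,"rz": -0.083,"jaw": 75},
    {"x": 33,"y": 40,"z": -6,"rx": 0,"ry": 0,"rz": -0.083,"jaw": 75},
    {"x": 33,"y": 40,"z": -6,"rx": 0,"ry": 0,"rz": -0.083,"jaw": 75},
    {"x": 33,"y": 40,"z": -6,"rx": 0,"ry": 0,"rz": -0.083,"jaw": 75},
    {"x": 33,"y": 40,"z": -6,"rx": 0,"ry": 0,"rz": -0.083,"jaw": 75},
    {"x": 33,"y": 40,"z": -6,"rx": 0,"ry": 0,"rz": -0.083,"jaw": 75},
    {"x": 33,"y": 40,"z": -6,"rx": 0,"ry": 0,"rz": -0.083,"jaw": 75},
    {"x": 33,"y": 40,"z": -6,"rx": 0,"ry": 0,"rz": -0.083,"jaw": 75},
    {"x": 33,"y": 38,"z": -6,"rx": 0,"ry": 0,"rz": -0.083,"jaw": 75},
    {"x": 0,"y": 0,"z": 0,"rx": 0,"ry": 0,"rz": 0,"jaw": 75}
  ],
  "newtons": 8
}}

```text
time: 2.65
tool_pos: [505.1, -248.6, 195.1]
tcp_rot: [0.16, -0.163, -0.687, 0.69]
contact_force: [-0.2, 0.1, 0.6]
width: 0.818
```

Run:
```python
from h import *
s,M=st(); d=cam('wrist'); save(d,'w1.png',s=1.5)
print([(np.round(q['at'],1).tolist(),round(q['confidence'],2)) for q in ctrl.landmark_of('beaker','wrist')])
H=np.array(d['hand_eye']); K=np.array(d['mtx'])
Rw=M@H[:3,:3]; c=M@H[:3,3]+s['tool_pos']; print('cam',c, 'z',Rw[:,2])
E={'mtx':K,'R':Rw.T,'t':-Rw.T@c}
for z in (2,60): print(proj(E,(498,-260.5,z))*1.5)
```

```text
t 2.65 pos [ 505.1 -248.6  195.1] yaxis [ 0.002 -0.004 -1.   ] jawdeg -116.4 F [-0.16  0.14  0.62] w 75.1 q [ 0.76  0.41 -0.43  1.83  0.21  0.95 -1.8 ]
[([245.2, 257.4], 0.97), ([340.6, 225.8], 0.91), ([266.7, 182.1], 0.89), ([338.1, 126.6], 0.58), ([255.7, 65.1], 0.57)]
cam [ 575.64616512 -284.18391551  330.26095003] z [-0.26253555  0.12657807 -0.95658407]
[396.67868685 265.51563735]
[400.25673486 287.9859027 ]
```

View pics/w1.png

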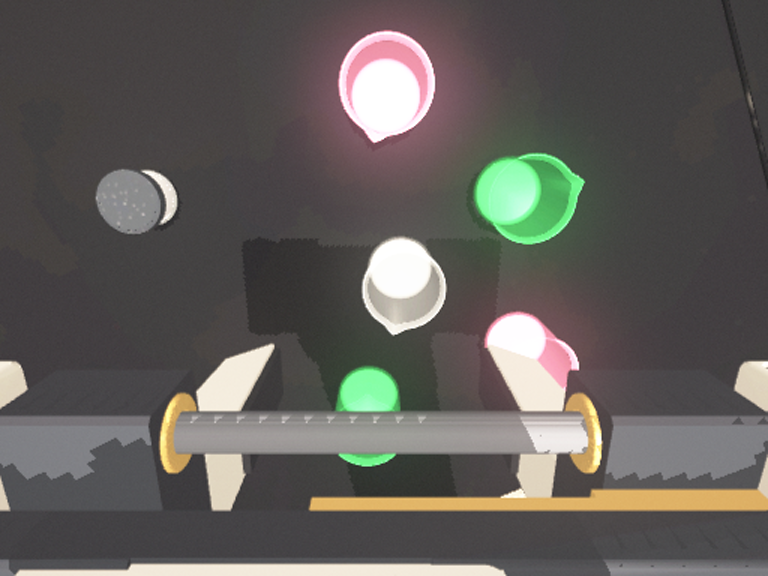

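Run:
```python
from h import *
s,M=st(); d=cam('wrist'); save(d,'w1c.png',(220,140,320,240),6)
H=np.array(d['hand_eye']); K=np.array(d['mtx'])
Rw=M@H[:3,:3]; c=M@H[:3,3]+s['tool_pos']
E={'mtx':K,'R':Rw.T,'t':-Rw.T@c}
print(onz(E,(400/1.5,268/1.5),2),onz(E,(404/1.5,285/1.5),59))
```

```text
t 2.75 pos [ 502.3 -253.4  195. ] yaxis [ 0.    -0.006 -1.   ] jawdeg -116.7 F [-1.35 -0.33 -0.08] w 75.1 q [ 0.76  0.4  -0.43  1.83  0.21  0.95 -1.8 ]
[ 491.92578527 -267.07035204    2.        ] [ 495.22254784 -268.37533503   59.        ]
```

View pics/w1c.png

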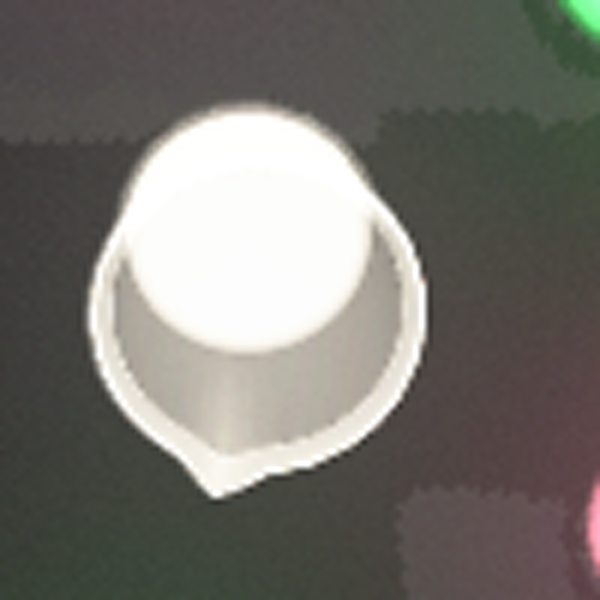

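Run:
```python
from h import *
for i in range(2):
    s,M=st(); d=cam('wrist')
    im=cv2.cvtColor(d['pixels'],cv2.COLOR_RGB2GRAY)[140:240,220:320]
    cs,_=cv2.findContours((im>235).astype('uint8'),0,2); c0=max(cs,key=cv2.contourArea); print(cv2.fitEllipse(cv2.convexHull(c0)))
save(d,'w1d.png',(220,140,320,240),6)
H=np.array(d['hand_eye']); K=np.array(d['mtx'])
Rw=M@H[:3,:3]; c=M@H[:3,3]+s['tool_pos']
E={'mtx':K,'R':Rw.T,'t':-Rw.T@c}
print(onz(E,(261.2,178),2),onz(E,(263,187.5),59))
```

```text
t 2.8 pos [ 501.4 -254.8  195. ] yaxis [-0.    -0.007 -1.   ] jawdeg -116.8 F [-0.3   0.14 -0.97] w 74.9 q [ 0.76  0.4  -0.43  1.83  0.21  0.95 -1.8 ]
((40.5849723815918, 50.05931854248047), (53.887752532958984, 61.857303619384766), 179.77784729003906)
t 2.85 pos [ 501.  -255.5  195.1] yaxis [-0.    -0.007 -1.   ] jawdeg -116.9 F [-0.38 -0.04  0.64] w 75.0 q [ 0.76  0.4  -0.43  1.83  0.21  0.95 -1.8 ]
((39.59787368774414, 50.06643295288086), (53.72991943359375, 61.96120834350586), 179.9165496826172)
[ 493.9747863  -264.29398427    2.        ] [ 498.67056158 -266.46855547   59.        ]
```

View pics/w1d.png

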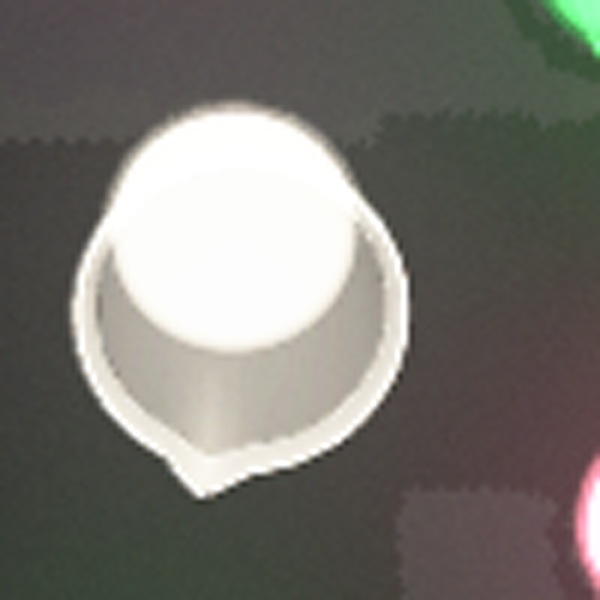

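```bash
cat >> h.py <<'E'
def wcam(f=None,crop=None,s=1.5):
    S,M=st(); d=cam('wrist')
    if f: save(d,f,crop,s)
    H=np.array(d['hand_eye']); Rw=M@H[:3,:3]; c=M@H[:3,3]+S['tool_pos']
    return {'mtx':np.array(d['mtx']),'R':Rw.T,'t':-Rw.T@c,'pixels':d['pixels']}
E
python3 - <<'E'
from h import *
E=wcam('w1e.png',(220,140,320,240),6)
print(onz(E,(258.9,177.7),2),onz(E,(259.7,187.),59))
E
```

```text
t 2.9 pos [ 500.9 -255.9  195.1] yaxis [-0.    -0.007 -1.   ] jawdeg -117.0 F [-0.19 -0.75  0.92] w 75.1 q [ 0.76  0.4  -0.43  1.83  0.21  0.95 -1.8 ]
[ 495.29973683 -262.51748872    2.        ] [ 500.33358507 -264.3120416    59.        ]
```

View pics/w1e.png

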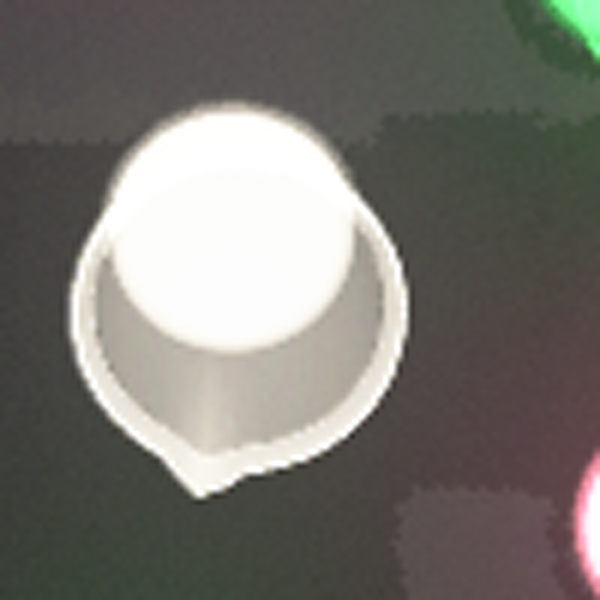

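>>> {"name": "play_rows", "arguments": {
  "deltas": [
    {"x": -3,"y": -6,"z": -20,"rx": 0,"ry": 0,"rz": 0,"jaw": 75},
    {"x": 0,"y": 0,"z": -25,"rx": 0,"ry": 0,"rz": 0,"jaw": 75},
    {"x": 0,"y": 0,"z": -25,"rx": 0,"ry": 0,"rz": 0,"jaw": 75},
    {"x": 0,"y": 0,"z": -20,"rx": 0,"ry": 0,"rz": 0,"jaw": 75},
    {"x": 0,"y": 0,"z": 0,"rx": 0,"ry": 0,"rz": 0,"jaw": 75},
    {"x": 0,"y": 0,"z": 0,"rx": 0,"ry": 0,"rz": 0,"jaw": 75}
  ]
}}

```text
time: 3.7
tool_pos: [494.2, -271.1, 105.0]
tcp_rot: [0.168, -0.171, -0.683, 0.69]
contact_force: [-0.3, -0.8, 0.3]
width: 0.818
```

Run:
```python
from h import *
E=wcam('w2.png')
print(proj(E,(498,-262,2))*1.5,proj(E,(498,-262,59))*1.5)
```

```text
t 3.7 pos [ 494.2 -271.1  105. ] yaxis [ 0.002 -0.011 -1.   ] jawdeg -117.8 F [-0.33 -0.82  0.25] w 75.1 q [ 0.75  0.53 -0.38  1.89  0.28  0.77 -1.84]
[358.33992295 305.17236286] [353.63326867 347.42614827]
```

View pics/w2.png

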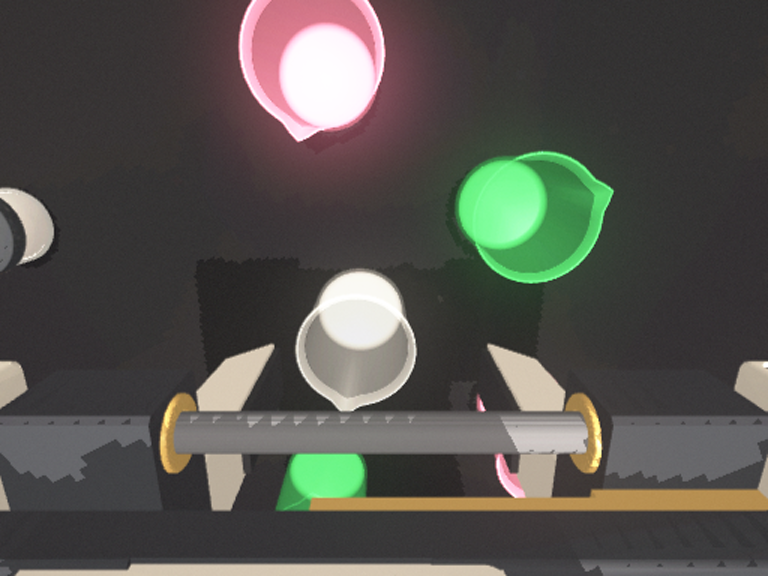

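>>> {"name": "play_rows", "arguments": {
  "deltas": [
    {"x": 4,"y": 9,"z": 0,"rx": 0,"ry": 0,"rz": 0,"jaw": 75},
    {"x": 0,"y": 0,"z": 0,"rx": 0,"ry": 0,"rz": 0,"jaw": 75},
    {"x": 0,"y": 0,"z": 0,"rx": 0,"ry": 0,"rz": 0,"jaw": 75},
    {"x": 0,"y": 0,"z": 0,"rx": 0,"ry": 0,"rz": 0,"jaw": 75}
  ]
}}

```text
time: 4.25
tool_pos: [500.0, -261.8, 107.4]
tcp_rot: [0.167, -0.173, -0.682, 0.691]
contact_force: [-0.2, 0.6, 0.3]
width: 0.815
```

Run:
```python
from h import *
E=wcam()
for u in ((360,309,2),(356,347,59)): print(onz(E,(u[0]/1.5,u[1]/1.5),u[2]))
s,M=st(); print(M.round(3))
```

```text
t 4.25 pos [ 500.  -261.8  107.4] yaxis [ 0.005 -0.013 -1.   ] jawdeg -117.8 F [-0.17  0.56  0.27] w 74.8 q [ 0.73  0.52 -0.38  1.89  0.28  0.77 -1.86]
[ 501.07585859 -252.16687505    2.        ]
[ 502.74777697 -253.15544831   59.        ]
t 4.3 pos [ 500.  -261.9  107.4] yaxis [ 0.005 -0.013 -1.   ] jawdeg -117.8 F [ 0.14  0.33 -0.65] w 75.2 q [ 0.73  0.52 -0.38  1.89  0.28  0.77 -1.86]
[[-0.885  0.005 -0.466]
 [ 0.466 -0.013 -0.885]
 [-0.011 -1.     0.009]]
```

>>> {"name": "play_rows", "arguments": {
  "deltas": [
    {"x": -2,"y": 0,"z": -12,"rx": 0.013,"ry": 0.005,"rz": 0,"jaw": 75},
    {"x": 0,"y": 0,"z": -12,"rx": 0,"ry": 0,"rz": 0,"jaw": 75},
    {"x": 0,"y": 0,"z": 0,"rx": 0,"ry": 0,"rz": 0,"jaw": 75},
    {"x": 0,"y": 0,"z": 0,"rx": 0,"ry": 0,"rz": 0,"jaw": 75}
  ]
}}

```text
time: 4.8
tool_pos: [496.9, -262.0, 80.6]
tcp_rot: [-0.171, 0.169, 0.687, -0.686]
contact_force: [-0.7, -0.2, 0.8]
width: 0.819
```

Run:
```python
from h import *
E=wcam('w3.png')
print(proj(E,(498,-262,2))*1.5,proj(E,(498,-262,59))*1.5)
```

```text
t 4.8 pos [ 496.9 -262.    80.6] yaxis [-0.002  0.001 -1.   ] jawdeg -117.8 F [-0.75 -0.24  0.77] w 75.1 q [ 0.73  0.57 -0.37  1.89  0.29  0.74 -1.86]
[376.94000371 315.78268748] [376.01442982 368.52663445]
```

View pics/w3.png

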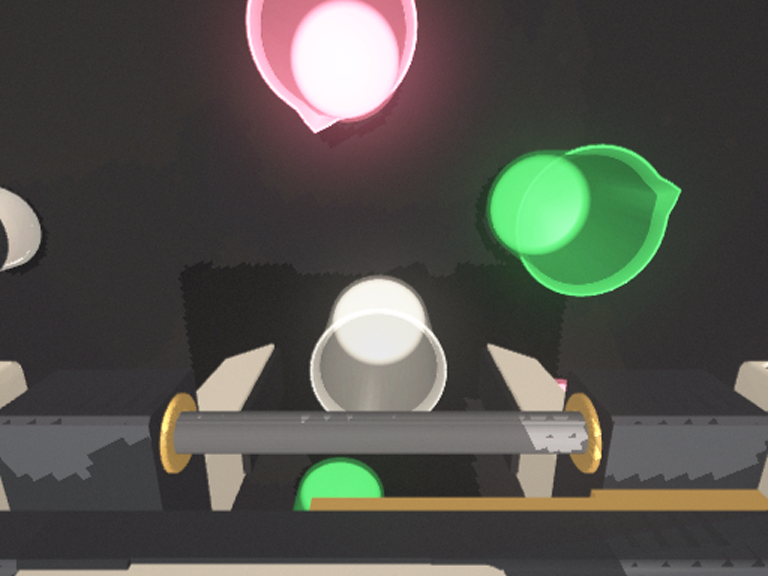

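The beaker (floor at (379,320), rim at (379,366)) sits midway between the pads and matches the prediction. I'll descend and close softly.

>>> {"name": "play_rows", "arguments": {
  "deltas": [
    {"x": 1,"y": 0,"z": -14,"rx": 0,"ry": 0,"rz": 0,"jaw": 75},
    {"x": 0,"y": 0,"z": -14,"rx": 0,"ry": 0,"rz": 0,"jaw": 75},
    {"x": 0,"y": 0,"z": -12,"rx": 0,"ry": 0,"rz": 0,"jaw": 75},
    {"x": 0,"y": 0,"z": 0,"rx": 0,"ry": 0,"rz": 0,"jaw": 75},
    {"x": 0,"y": 0,"z": 0,"rx": 0,"ry": 0,"rz": 0,"jaw": 75}
  ]
}}

```text
time: 5.48
tool_pos: [497.7, -261.6, 37.4]
tcp_rot: [-0.171, 0.169, 0.687, -0.686]
contact_force: [-1.0, -0.7, 0.5]
width: 0.821
```

Run:
```python
from h import *
E=wcam('w4.png')
```

```text
t 5.47 pos [ 497.7 -261.6   37.4] yaxis [-0.002  0.002 -1.   ] jawdeg -117.8 F [-0.97 -0.71  0.45] w 75.4 q [ 0.7   0.63 -0.34  1.9   0.33  0.66 -1.89]
```

View pics/w4.png

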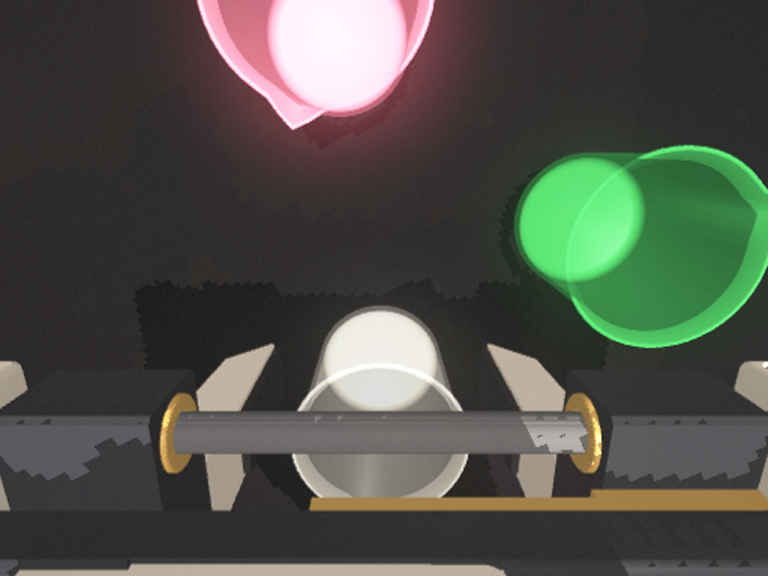

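>>> {"name": "play_rows", "arguments": {
  "deltas": [
    {"x": 0,"y": 0,"z": -1,"rx": 0,"ry": 0,"rz": 0,"jaw": 60},
    {"x": 0,"y": 0,"z": 0,"rx": 0,"ry": 0,"rz": 0,"jaw": 52},
    {"x": 0,"y": 0,"z": 0,"rx": 0,"ry": 0,"rz": 0,"jaw": 45},
    {"x": 0,"y": 0,"z": 0,"rx": 0,"ry": 0,"rz": 0,"jaw": 40},
    {"x": 0,"y": 0,"z": 0,"rx": 0,"ry": 0,"rz": 0,"jaw": 40},
    {"x": 0,"y": 0,"z": 0,"rx": 0,"ry": 0,"rz": 0,"jaw": 40},
    {"x": 0,"y": 0,"z": 0,"rx": 0,"ry": 0,"rz": 0,"jaw": 40}
  ],
  "newtons": 10
}}

```text
time: 6.4
tool_pos: [498.3, -262.1, 37.5]
tcp_rot: [-0.17, 0.17, 0.687, -0.686]
contact_force: [-0.7, 0.2, -0.1]
width: 0.541
```

>>> {"name": "play_rows", "arguments": {
  "deltas": [
    {"x": 0,"y": 0,"z": 8,"rx": 0,"ry": 0,"rz": 0,"jaw": 40},
    {"x": 0,"y": 0,"z": 15,"rx": 0,"ry": 0,"rz": 0,"jaw": 40},
    {"x": 0,"y": 0,"z": 15,"rx": 0,"ry": 0,"rz": 0,"jaw": 40},
    {"x": 0,"y": 0,"z": 0,"rx": 0,"ry": 0,"rz": 0,"jaw": 40}
  ]
}}

```text
time: 6.9
tool_pos: [499.0, -262.3, 79.2]
tcp_rot: [0.169, -0.17, -0.686, 0.686]
contact_force: [-0.3, -0.1, -0.6]
width: 0.539
```

Run:
```python
from h import *
E=wcam('w5.png'); save(cam('side'),'s5.png',(160,180,340,340),4)
```

```text
t 6.9 pos [ 499.  -262.3   79.2] yaxis [ 0.001 -0.    -1.   ] jawdeg -117.8 F [-0.28 -0.08 -0.55] w 49.5 q [ 0.73  0.57 -0.37  1.89  0.3   0.73 -1.87]
```

View pics/w5.png

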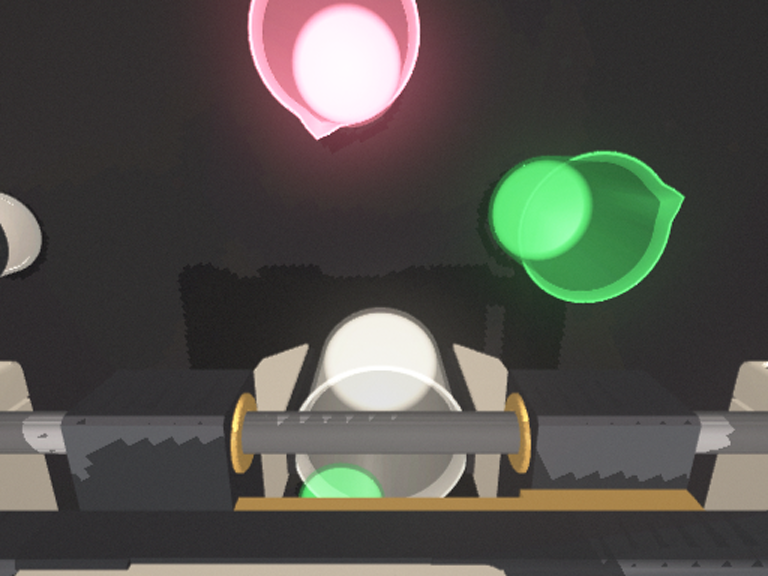

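View pics/s5.png

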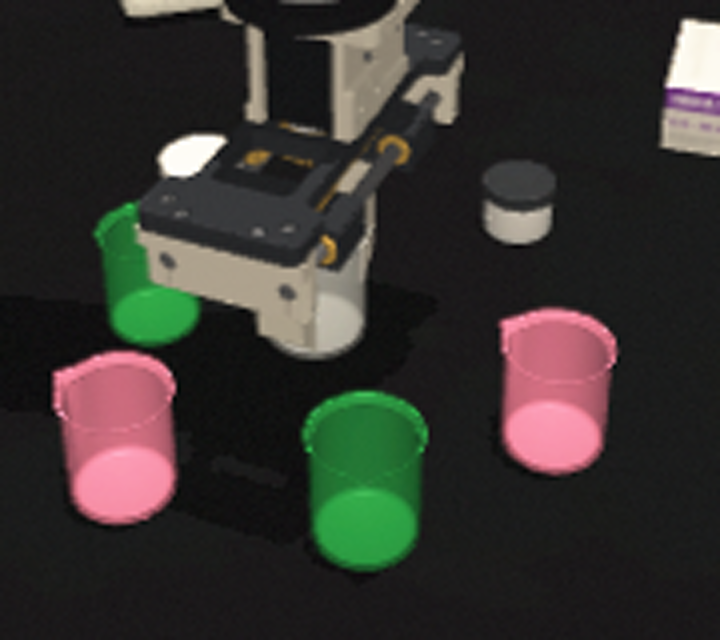

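>>> {"name": "play_rows", "arguments": {
  "deltas": [
    {"x": 0,"y": 0,"z": 25,"rx": 0,"ry": 0,"rz": 0,"jaw": 40},
    {"x": 0,"y": 5,"z": 30,"rx": 0,"ry": 0,"rz": 0,"jaw": 40},
    {"x": 0,"y": 15,"z": 25,"rx": 0,"ry": 0,"rz": 0.03,"jaw": 40},
    {"x": 0,"y": 30,"z": 10,"rx": 0,"ry": 0,"rz": 0.07,"jaw": 40},
    {"x": 0,"y": 36,"z": 0,"rx": 0,"ry": 0,"rz": 0.07,"jaw": 40},
    {"x": 0,"y": 36,"z": 0,"rx": 0,"ry": 0,"rz": 0.07,"jaw": 40},
    {"x": 0,"y": 36,"z": 0,"rx": 0,"ry": 0,"rz": 0.07,"jaw": 40},
    {"x": 0,"y": 36,"z": 0,"rx": 0,"ry": 0,"rz": 0.07,"jaw": 40},
    {"x": 0,"y": 36,"z": 0,"rx": 0,"ry": 0,"rz": 0.07,"jaw": 40},
    {"x": 0,"y": 30,"z": 0,"rx": 0,"ry": 0,"rz": 0.06,"jaw": 40},
    {"x": 0,"y": 15,"z": 0,"rx": 0,"ry": 0,"rz": 0.03,"jaw": 40},
    {"x": 0,"y": 0,"z": 0,"rx": 0,"ry": 0,"rz": 0,"jaw": 40}
  ]
}}

```text
time: 8.5
tool_pos: [484.3, 39.6, 159.6]
tcp_rot: [0.03, -0.045, 0.707, -0.705]
contact_force: [0.2, -0.7, -0.8]
width: 0.537
```

Run:
```python
from h import *
st()
```

```text
t 8.5 pos [484.3  39.6 159.6] yaxis [-0.021  0.003 -1.   ] jawdeg -83.9 F [ 0.23 -0.72 -0.82] w 49.3 q [ 0.42  0.38 -0.66  2.01  0.29  0.86 -1.86]
```

>>> {"name": "play_rows", "arguments": {
  "deltas": [
    {"x": 3,"y": 20,"z": 0,"rx": 0,"ry": -0.01,"rz": 0.04,"jaw": 40},
    {"x": 4,"y": 35,"z": 0,"rx": 0,"ry": -0.01,"rz": 0.06,"jaw": 40},
    {"x": 4,"y": 36,"z": 0,"rx": 0,"ry": -0.005,"rz": 0.06,"jaw": 40},
    {"x": 4,"y": 36,"z": 0,"rx": 0,"ry": -0.005,"rz": 0.06,"jaw": 40},
    {"x": 4,"y": 30,"z": 0,"rx": 0,"ry": -0.005,"rz": 0.06,"jaw": 40},
    {"x": 3,"y": 15,"z": 0,"rx": 0,"ry": 0,"rz": 0.03,"jaw": 40},
    {"x": 0,"y": 5,"z": 0,"rx": 0,"ry": 0,"rz": 0,"jaw": 40},
    {"x": 0,"y": 0,"z": 0,"rx": 0,"ry": 0,"rz": 0,"jaw": 40},
    {"x": 0,"y": 0,"z": 0,"rx": 0,"ry": 0,"rz": 0,"jaw": 40}
  ]
}}

```text
time: 9.62
tool_pos: [507.9, 217.5, 158.0]
tcp_rot: [-0.152, 0.141, -0.691, 0.693]
contact_force: [0.5, -0.8, -1.4]
width: 0.538
```

Run:
```python
from h import *
E=wcam('w6.png'); save(cam('side'),'s6.png',(150,80,310,200),5)
print(proj(E,(502.5,239,56))*1.5)
```

```text
t 9.62 pos [507.9 217.5 158. ] yaxis [ 0.016  0.001 -1.   ] jawdeg -66.1 F [ 0.5  -0.82 -1.37] w 49.4 q [ 0.11  0.5  -0.72  1.88  0.42  0.9  -1.97]
[338.15175323 297.65009004]
```

View pics/w6.png

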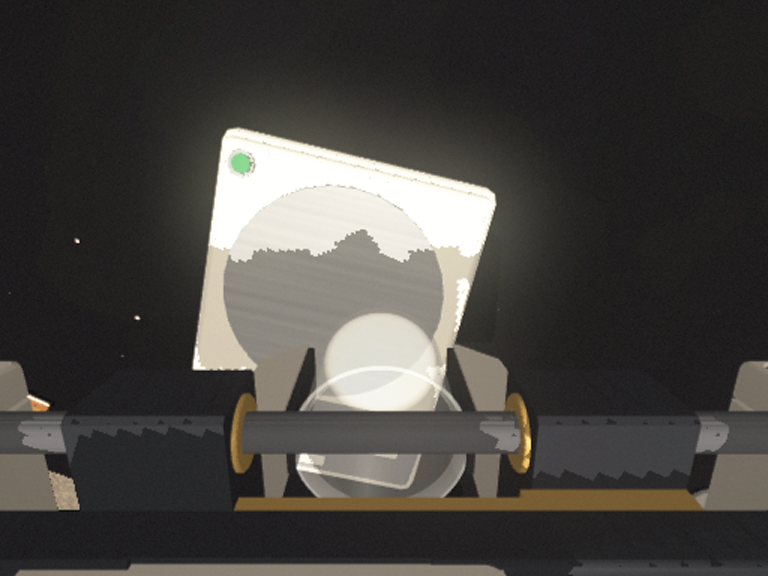

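View pics/s6.png

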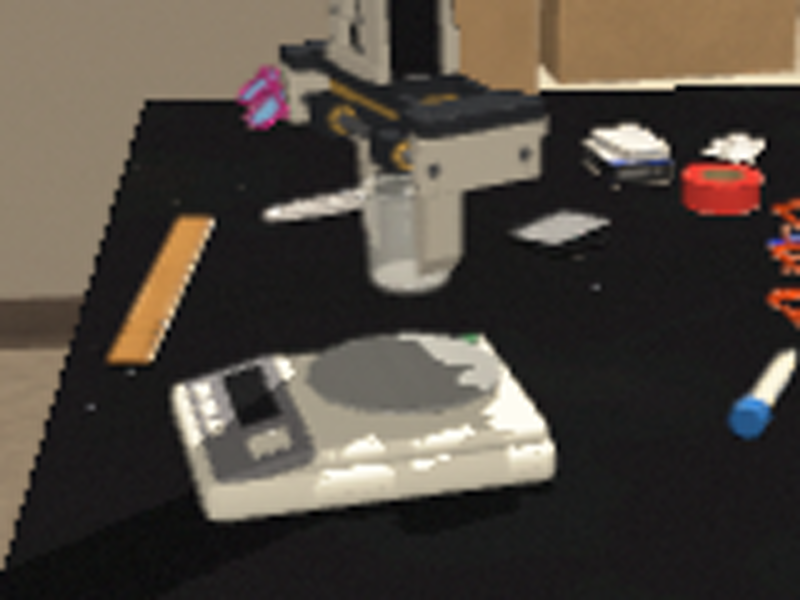

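Run:
```python
from h import *
from scipy.optimize import least_squares
E=wcam('w7.png')
# edge points in 1.5x image: left, right, top, others
P=np.array([(223,285),(443,285),(335,185),(258,222),(410,222)])/1.5
a=np.linspace(0,2*np.pi,2000)
def ring(c): 
    return np.array([proj(E,(c[0]+60*np.cos(t),c[1]+60*np.sin(t),56)) for t in a[::5]])
def res(c):
    r=ring(c); 
    ctr=r.mean(0); return [np.linalg.norm(p-ctr)-np.interp(np.arctan2(*(p-ctr)[::-1]),*zip(*sorted((np.arctan2(q[1]-ctr[1],q[0]-ctr[0]),np.linalg.norm(q-ctr)) for q in r))) for p in P]
o=least_squares(res,[502,239],diff_step=1e-3); print(o.x,o.fun.round(2))
im=cv2.resize(E['pixels'][:,:,::-1],None,fx=1.5,fy=1.5)
cv2.polylines(im,[np.int32(ring(o.x)*1.5)],True,(0,0,255),1); cv2.polylines(im,[np.int32(ring((502.5,239))*1.5)],True,(255,0,0),1)
cv2.imwrite('pics/w7o.png',im[100:450,150:550])
```

```text
t 9.72 pos [507.9 217.6 158.1] yaxis [ 0.016  0.001 -1.   ] jawdeg -66.1 F [-0.87 -0.17 -0.46] w 49.3 q [ 0.11  0.5  -0.72  1.88  0.42  0.9  -1.97]
[499.30107252 239.801403  ] [ 0.41 -0.88  2.91 -2.74 -1.1 ]
```

View pics/w7o.png

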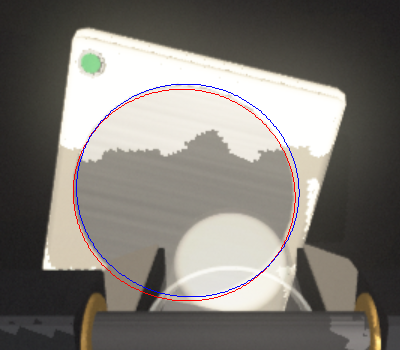

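>>> {"name": "play_rows", "arguments": {
  "deltas": [
    {"x": -3,"y": 11,"z": -10,"rx": 0,"ry": 0.012,"rz": 0,"jaw": 40},
    {"x": -3,"y": 9,"z": -15,"rx": 0,"ry": 0,"rz": 0,"jaw": 40},
    {"x": 0,"y": 0,"z": -15,"rx": 0,"ry": 0,"rz": 0,"jaw": 40},
    {"x": 0,"y": 0,"z": 0,"rx": 0,"ry": 0,"rz": 0,"jaw": 40},
    {"x": 0,"y": 0,"z": 0,"rx": 0,"ry": 0,"rz": 0,"jaw": 40},
    {"x": 0,"y": 0,"z": 0,"rx": 0,"ry": 0,"rz": 0,"jaw": 40}
  ]
}}

```text
time: 10.52
tool_pos: [500.7, 238.6, 114.3]
tcp_rot: [0.147, -0.146, 0.692, -0.692]
contact_force: [-0.2, -0.3, -0.0]
width: 0.542
```

Run:
```python
from h import *
st()
```

```text
t 10.53 pos [500.7 238.6 114.3] yaxis [ 0.001  0.001 -1.   ] jawdeg -66.1 F [-0.19 -0.32 -0.04] w 49.8 q [ 0.04  0.57 -0.69  1.89  0.48  0.84 -2.04]
```

>>> {"name": "play_rows", "arguments": {
  "deltas": [
    {"x": 1,"y": 1,"z": -6,"rx": 0,"ry": 0,"rz": 0,"jaw": 40},
    {"x": 0,"y": 0,"z": -6,"rx": 0,"ry": 0,"rz": 0,"jaw": 40},
    {"x": 0,"y": 0,"z": -1,"rx": 0,"ry": 0,"rz": 0,"jaw": 40},
    {"x": 0,"y": 0,"z": 0,"rx": 0,"ry": 0,"rz": 0,"jaw": 40},
    {"x": 0,"y": 0,"z": 0,"rx": 0,"ry": 0,"rz": 0,"jaw": 40}
  ]
}}

```text
time: 11.15
tool_pos: [502.5, 239.4, 101.1]
tcp_rot: [0.147, -0.145, 0.692, -0.692]
contact_force: [0.2, -0.3, -1.5]
width: 0.543
```

Run:
```python
from h import *
E=wcam('w8.png'); save(cam('side'),'s8.png',(170,100,290,190),6)
```

```text
t 11.15 pos [502.5 239.4 101.1] yaxis [ 0.003  0.001 -1.   ] jawdeg -66.2 F [ 0.21 -0.32 -1.53] w 49.9 q [ 0.03  0.59 -0.67  1.9   0.49  0.82 -2.06]
```

View pics/w8.png

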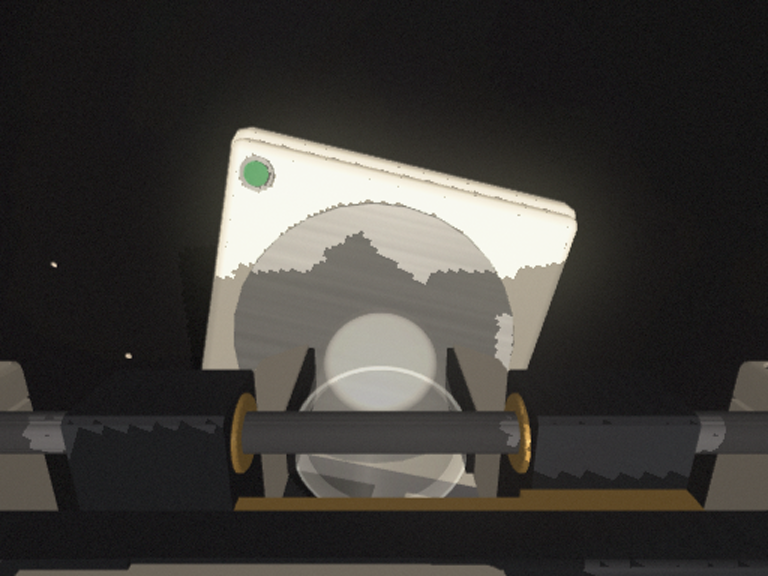

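View pics/s8.png

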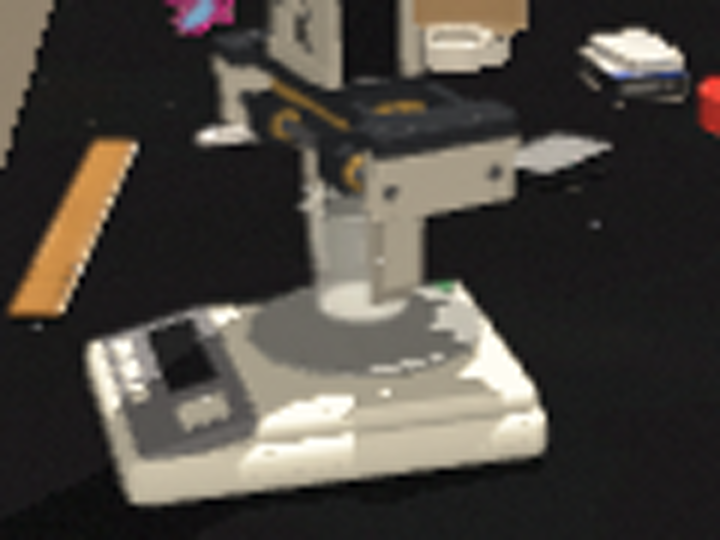

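Run:
```python
from h import *
E=wcam()
import itertools
s,M=st()
im=cv2.resize(E['pixels'][:,:,::-1],None,fx=1.5,fy=1.5)
def ring(c,r,z): return np.int32([np.array(proj(E,(c[0]+r*np.cos(t),c[1]+r*np.sin(t),z)))*1.5 for t in np.linspace(0,6.283,100)])
for c,col in (((501.5,239.5),(0,0,255)),((499.5,240),(255,0,0)),((503.5,239),(0,255,0))): cv2.polylines(im,[ring(c,60,56)],True,col,1)
cv2.polylines(im,[ring((502.5,239.4),24,63.6)],True,(0,255,255),1)
print(onz(E,(380/1.5,361/1.5),65))
cv2.imwrite('pics/w8o.png',cv2.resize(im[180:480,200:550],None,fx=2,fy=2))
```

```text
t 11.25 pos [502.6 239.4 101.2] yaxis [ 0.003  0.001 -1.   ] jawdeg -66.2 F [ 0.38  0.36 -0.94] w 49.1 q [ 0.03  0.59 -0.67  1.9   0.49  0.82 -2.06]
t 11.3 pos [502.6 239.4 101.2] yaxis [ 0.003  0.001 -1.   ] jawdeg -66.2 F [-0.3  -0.28 -0.28] w 49.4 q [ 0.03  0.59 -0.67  1.9   0.49  0.82 -2.06]
[499.53048501 237.78009328  65.        ]
```

View pics/w8o.png

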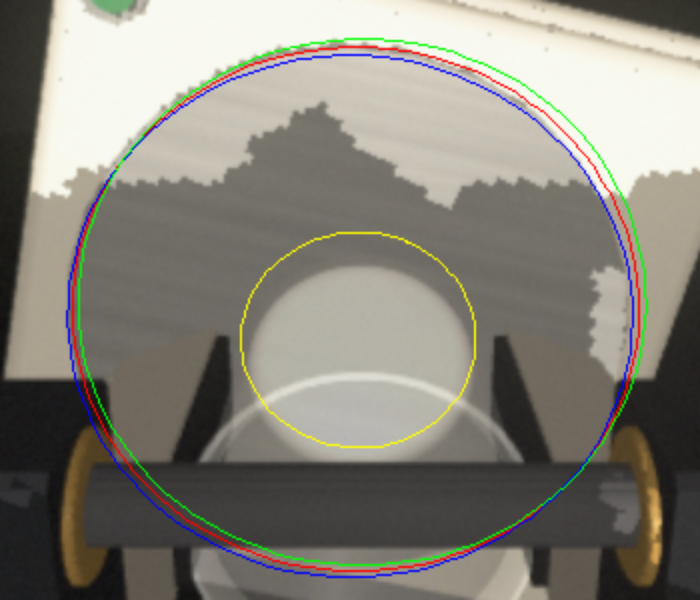

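>>> {"name": "play_rows", "arguments": {
  "deltas": [
    {"x": 0,"y": 1.5,"z": -3,"rx": 0,"ry": 0.003,"rz": 0,"jaw": 40},
    {"x": 0,"y": 0,"z": -2,"rx": 0,"ry": 0,"rz": 0,"jaw": 40},
    {"x": 0,"y": 0,"z": 0,"rx": 0,"ry": 0,"rz": 0,"jaw": 40},
    {"x": 0,"y": 0,"z": 0,"rx": 0,"ry": 0,"rz": 0,"jaw": 40}
  ]
}}

```text
time: 11.8
tool_pos: [502.6, 241.1, 95.9]
tcp_rot: [0.146, -0.146, 0.692, -0.691]
contact_force: [0.4, 0.1, -0.7]
width: 0.54
```

Run:
```python
from h import *
for i in range(4): st(); cam('side')
save(cam('side'),'s9.png',(170,100,290,190),6)
```

```text
t 11.8 pos [502.6 241.1  95.9] yaxis [ 0.     0.001 -1.   ] jawdeg -66.2 F [ 0.39  0.12 -0.67] w 49.5 q [ 0.02  0.6  -0.67  1.89  0.5   0.82 -2.06]
t 11.85 pos [502.6 241.1  95.9] yaxis [-0.     0.001 -1.   ] jawdeg -66.2 F [-1.21 -0.63 -0.62] w 49.6 q [ 0.02  0.6  -0.67  1.89  0.5   0.82 -2.06]
t 11.9 pos [502.6 241.   95.9] yaxis [ 0.     0.001 -1.   ] jawdeg -66.2 F [ 0.97  0.61 -0.32] w 49.3 q [ 0.02  0.6  -0.67  1.89  0.5   0.82 -2.06]
t 11.95 pos [502.6 241.1  96. ] yaxis [ 0.     0.001 -1.   ] jawdeg -66.2 F [-0.01  0.07 -0.96] w 49.2 q [ 0.02  0.6  -0.67  1.89  0.5   0.82 -2.06]
```

View pics/s9.png

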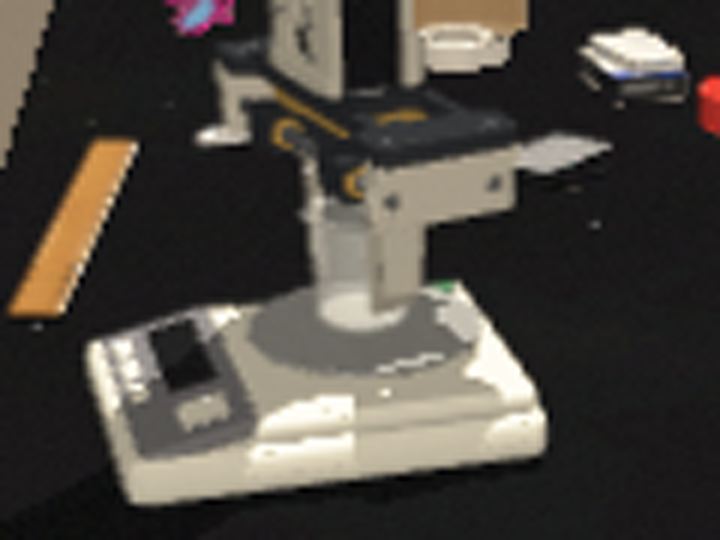

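Run:
```python
from h import *
for n,b in (('side',(170,100,290,190)),('top',(100,170,200,270))):
    d=cam(n); im=d['pixels'][b[1]:b[3],b[0]:b[2],::-1]; im=cv2.resize(im,None,fx=6,fy=6,interpolation=cv2.INTER_NEAREST)
    def ring(c,r,z,col):
        p=np.array([proj(d,(c[0]+r*np.cos(t),c[1]+r*np.sin(t),z)) for t in np.linspace(0,6.283,80)])
        cv2.polylines(im,[np.int32((p-b[:2]+.5)*6)],True,col,1)
    ring((502.5,239),60,56,(0,0,255)); ring((502.6,241),24,58.4,(0,255,255)); ring((502.6,241),25,115,(0,255,0))
    cv2.imwrite('pics/o_%s.png'%n,im)
```

```text
(no output)
```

View pics/o_side.png

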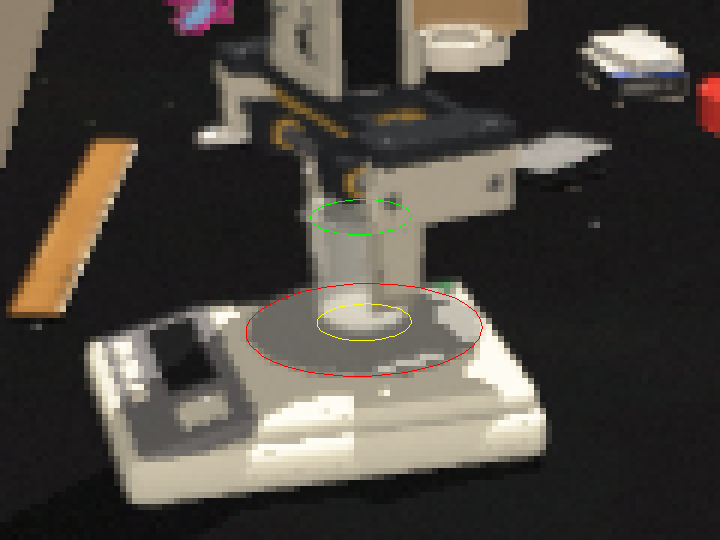

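View pics/o_top.png

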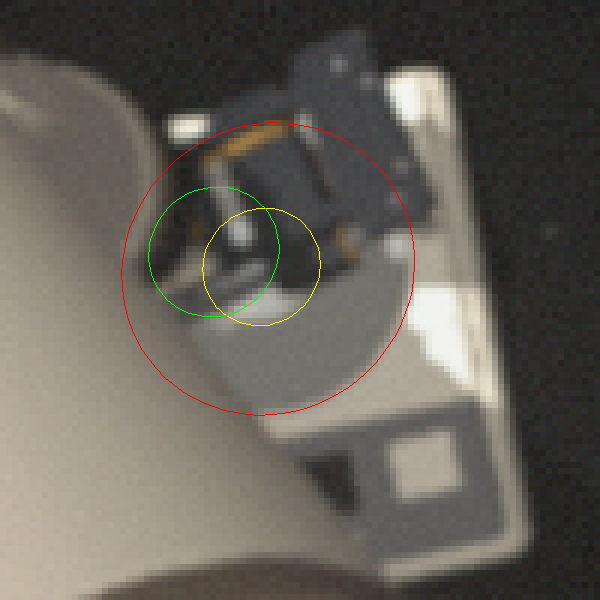

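>>> {"name": "play_rows", "arguments": {
  "deltas": [
    {"x": -0.5,"y": -0.5,"z": -1.5,"rx": 0,"ry": 0,"rz": 0,"jaw": 40},
    {"x": 0,"y": 0,"z": -0.8,"rx": 0,"ry": 0,"rz": 0,"jaw": 40},
    {"x": 0,"y": 0,"z": 0,"rx": 0,"ry": 0,"rz": 0,"jaw": 40},
    {"x": 0,"y": 0,"z": 0,"rx": 0,"ry": 0,"rz": 0,"jaw": 40}
  ]
}}

```text
time: 12.65
tool_pos: [502.1, 240.5, 93.5]
tcp_rot: [0.146, -0.146, 0.692, -0.691]
contact_force: [0.9, -0.2, -0.2]
width: 0.537
```

Run:
```python
from h import *
F=[]
for i in range(8):
    s=ctrl.read_state(); F.append(s['contact_force']); ctrl.read_camera('side')
print(np.mean(F,0),np.std(F,0)); st()
save(cam('side'),'s10.png',(190,115,270,175),9)
```

```text
[ 0.09088319 -0.36440183 -0.1985676 ] [0.46142494 0.2768847  0.44836215]
t 13.05 pos [502.1 240.5  93.5] yaxis [ 0.     0.001 -1.   ] jawdeg -66.2 F [-0.74  0.68 -0.4 ] w 49.0 q [ 0.02  0.6  -0.66  1.9   0.5   0.81 -2.07]
```

View pics/s10.png

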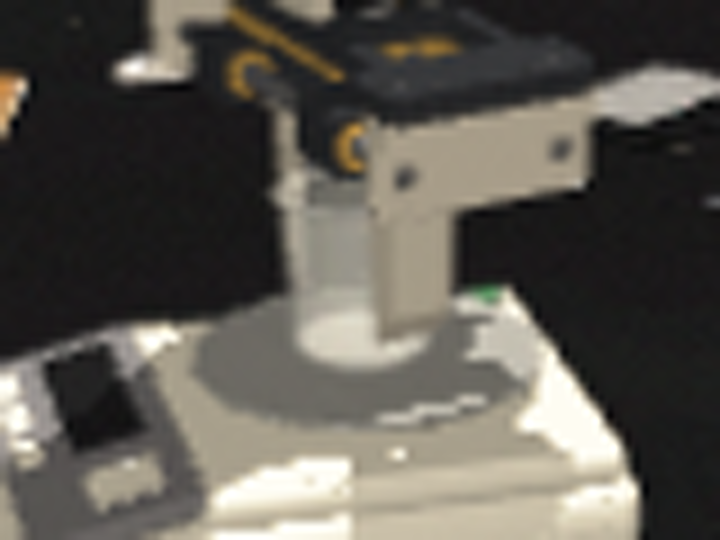

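>>> {"name": "play_rows", "arguments": {
  "deltas": [
    {"x": 0,"y": 0,"z": -0.7,"rx": 0,"ry": 0,"rz": 0,"jaw": 40},
    {"x": 0,"y": 0,"z": -0.7,"rx": 0,"ry": 0,"rz": 0,"jaw": 40},
    {"x": 0,"y": 0,"z": 0,"rx": 0,"ry": 0,"rz": 0,"jaw": 40},
    {"x": 0,"y": 0,"z": 0,"rx": 0,"ry": 0,"rz": 0,"jaw": 40}
  ]
}}

```text
time: 13.6
tool_pos: [502.4, 240.6, 92.3]
tcp_rot: [0.146, -0.146, 0.692, -0.691]
contact_force: [0.0, -0.4, 0.1]
width: 0.542
```

Run:
```python
from h import *
F=[]
for i in range(12):
    s=ctrl.read_state(); F.append(s['contact_force']); ctrl.read_camera('side')
print(np.mean(F,0),np.std(F,0)); st()
```

```text
[0.03408676 0.04636091 0.3328942 ] [0.37617812 0.43058811 0.54776591]
t 14.2 pos [502.4 240.6  92.2] yaxis [ 0.001  0.001 -1.   ] jawdeg -66.2 F [-0.04  0.2   1.02] w 49.6 q [ 0.02  0.61 -0.66  1.9   0.5   0.81 -2.07]
```

Fz rose as the pan's spring predicts, so the beaker is resting lightly on the pan. Releasing.

>>> {"name": "play_rows", "arguments": {
  "deltas": [
    {"x": 0,"y": 0,"z": 0,"rx": 0,"ry": 0,"rz": 0,"jaw": 51},
    {"x": 0,"y": 0,"z": 0,"rx": 0,"ry": 0,"rz": 0,"jaw": 54},
    {"x": 0,"y": 0,"z": 0,"rx": 0,"ry": 0,"rz": 0,"jaw": 60},
    {"x": 0,"y": 0,"z": 0,"rx": 0,"ry": 0,"rz": 0,"jaw": 68},
    {"x": 0,"y": 0,"z": 0,"rx": 0,"ry": 0,"rz": 0,"jaw": 74},
    {"x": 0,"y": 0,"z": 0,"rx": 0,"ry": 0,"rz": 0,"jaw": 74}
  ]
}}

```text
time: 14.95
tool_pos: [502.3, 240.6, 92.1]
tcp_rot: [0.146, -0.146, 0.692, -0.691]
contact_force: [0.0, -0.2, -0.3]
width: 0.804
```

Run:
```python
from h import *
E=wcam('w11.png')
```

```text
t 14.95 pos [502.3 240.6  92.1] yaxis [ 0.     0.001 -1.   ] jawdeg -66.2 F [ 0.01 -0.21 -0.34] w 73.8 q [ 0.02  0.61 -0.66  1.9   0.5   0.81 -2.07]
```

View pics/w11.png

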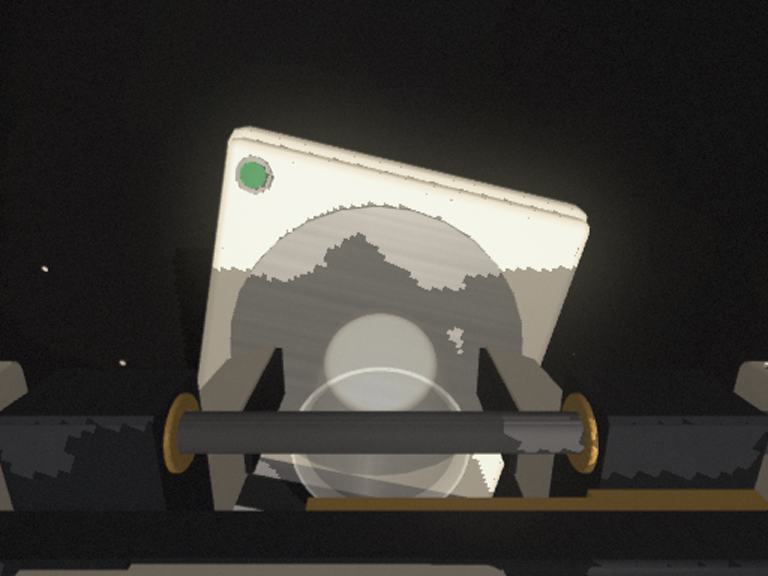

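>>> {"name": "play_rows", "arguments": {
  "deltas": [
    {"x": 0,"y": 0,"z": 10,"rx": 0,"ry": 0,"rz": 0,"jaw": 74},
    {"x": 0,"y": 0,"z": 15,"rx": 0,"ry": 0,"rz": 0,"jaw": 74},
    {"x": 0,"y": 0,"z": 20,"rx": 0,"ry": 0,"rz": 0,"jaw": 74},
    {"x": 0,"y": 0,"z": 25,"rx": 0,"ry": 0,"rz": 0,"jaw": 74},
    {"x": 0,"y": 0,"z": 30,"rx": 0,"ry": 0,"rz": 0,"jaw": 74},
    {"x": -5,"y": -20,"z": 30,"rx": 0,"ry": 0,"rz": 0,"jaw": 74},
    {"x": -10,"y": -45,"z": 10,"rx": 0,"ry": 0,"rz": 0,"jaw": 74},
    {"x": -10,"y": -50,"z": 0,"rx": 0,"ry": 0,"rz": 0,"jaw": 74},
    {"x": 0,"y": -50,"z": 0,"rx": 0,"ry": 0,"rz": 0,"jaw": 74},
    {"x": 0,"y": -40,"z": 0,"rx": 0,"ry": 0,"rz": 0,"jaw": 74},
    {"x": 0,"y": -20,"z": 0,"rx": 0,"ry": 0,"rz": 0,"jaw": 74},
    {"x": 0,"y": 0,"z": 0,"rx": 0,"ry": 0,"rz": 0,"jaw": 74}
  ]
}}

```text
time: 16.5
tool_pos: [477.6, 12.7, 253.0]
tcp_rot: [-0.154, 0.141, -0.691, 0.692]
contact_force: [-0.5, 0.4, 0.4]
width: 0.804
```

Run:
```python
from h import *
st()
for n,b in (('side',(170,100,290,190)),('top',(100,170,200,270))):
    d=cam(n); im=d['pixels'][b[1]:b[3],b[0]:b[2],::-1]; im=cv2.resize(im,None,fx=6,fy=6,interpolation=cv2.INTER_CUBIC)
    cv2.imwrite('pics/f_%s.png'%n,im)
save(cam('side'),'f_s.png',s=1.5)
```

```text
t 16.5 pos [477.6  12.7 253. ] yaxis [ 0.018  0.001 -1.   ] jawdeg -65.9 F [-0.48  0.36  0.39] w 73.8 q [ 0.6   0.21 -0.76  1.97  0.17  1.01 -1.39]
```

View pics/f_side.png

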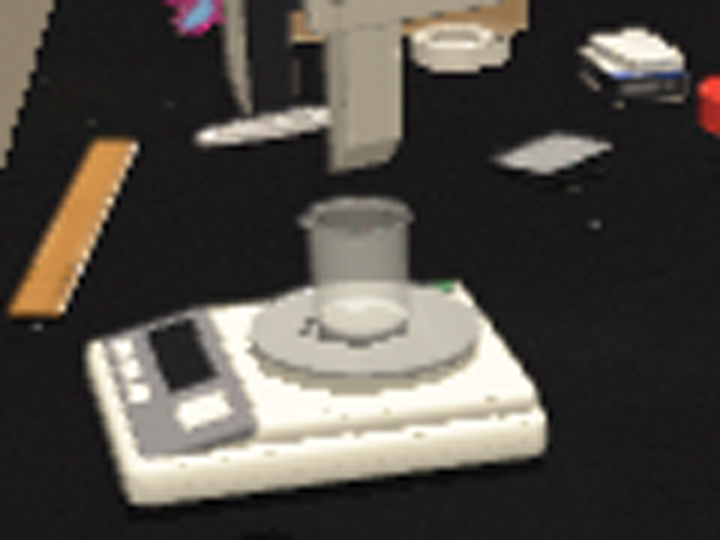

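View pics/f_top.png

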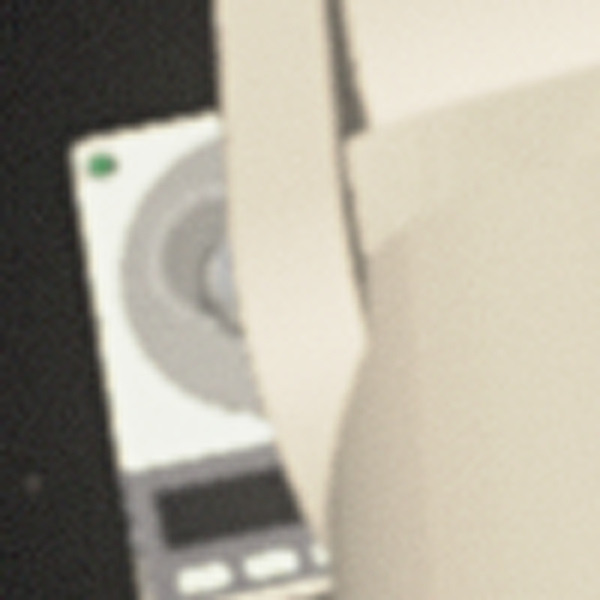

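View pics/f_s.png

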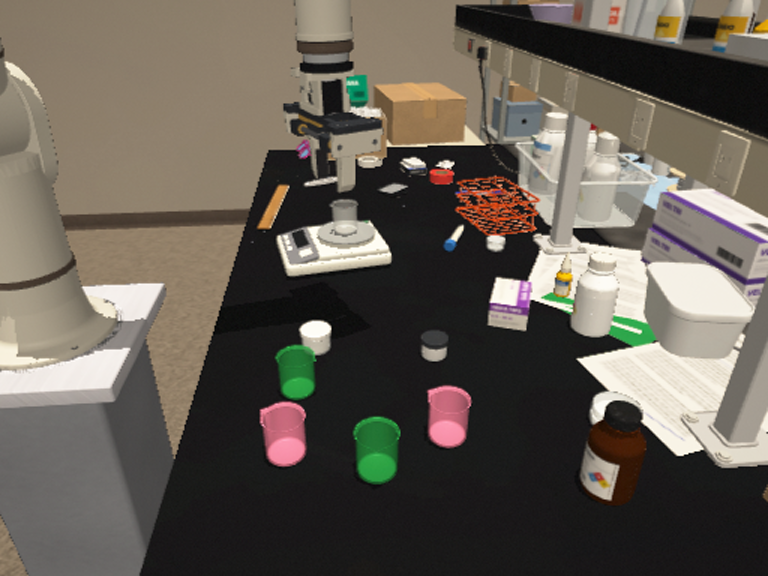

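>>> {"name": "play_rows", "arguments": {
  "deltas": [
    {"x": 0,"y": -40,"z": 0,"rx": 0,"ry": 0,"rz": 0,"jaw": 74},
    {"x": 0,"y": -50,"z": 0,"rx": 0,"ry": 0,"rz": 0,"jaw": 74},
    {"x": 0,"y": -50,"z": 0,"rx": 0,"ry": 0,"rz": 0,"jaw": 74},
    {"x": 0,"y": -40,"z": 0,"rx": 0,"ry": 0,"rz": 0,"jaw": 74},
    {"x": 0,"y": 0,"z": 0,"rx": 0,"ry": 0,"rz": 0,"jaw": 74},
    {"x": 0,"y": 0,"z": 0,"rx": 0,"ry": 0,"rz": 0,"jaw": 74}
  ]
}}

```text
time: 17.4
tool_pos: [480.3, -157.0, 254.2]
tcp_rot: [0.164, -0.149, 0.69, -0.689]
contact_force: [-0.5, 0.4, 0.0]
width: 0.803
```

Run:
```python
from h import *
b=(100,170,200,270); d=cam('top'); im=cv2.resize(d['pixels'][b[1]:b[3],b[0]:b[2],::-1],None,fx=6,fy=6,interpolation=cv2.INTER_CUBIC)
cv2.imwrite('pics/g_top.png',im)
def ring(c,r,z,col):
    p=np.array([proj(d,(c[0]+r*np.cos(t),c[1]+r*np.sin(t),z)) for t in np.linspace(0,6.283,80)])
    cv2.polylines(im,[np.int32((p-b[:2]+.5)*6)],True,col,1)
ring((501.5,239.5),60,56,(0,0,255)); ring((502,240),24,57,(0,255,255)); ring((502,240),26,115,(0,255,0))
cv2.imwrite('pics/g_topo.png',im)
```

```text
(no output)
```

View pics/g_top.png

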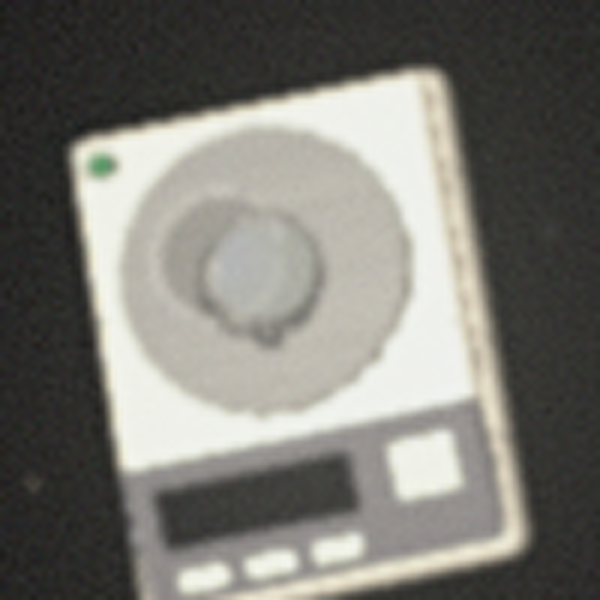

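View pics/g_topo.png

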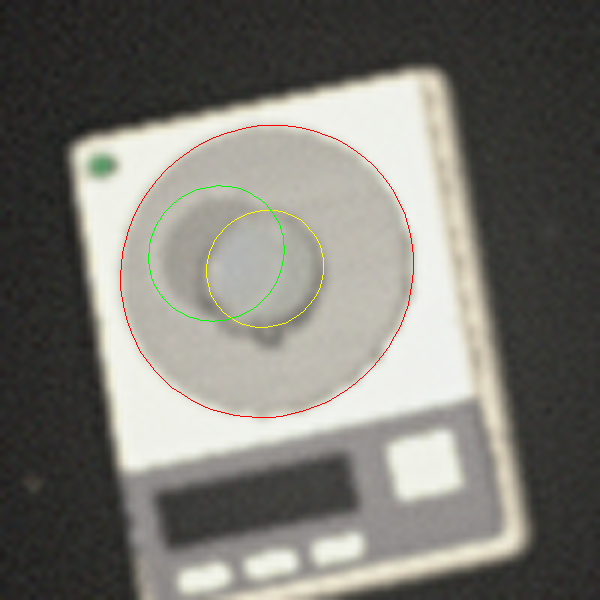

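The beaker's floor at (264,271) lies on the pan's centre at (266,270), within about 2 mm. It is upright and the arm is clear.

```bash
python3 -c "
from h import *
st(); print(ctrl.job_done())"
```

```text
t 17.45 pos [ 480.3 -157.1  254.2] yaxis [ 0.021  0.007 -1.   ] jawdeg -64.4 F [ 0.34  0.14 -0.55] w 73.8 q [ 0.85  0.25 -0.66  1.91  0.17  1.02 -1.01]
the job is handed in; nothing more can be done
None
```

I gripped the clear beaker at 10 N from among the green and pink look-alikes and carried it over to the balance. I lowered it onto the pan, estimated at under 1 N on the pan before letting go, and backed the arm away. I handed the job in at 17.5 s, with no verdict reported.

- **Final check:** the last top view shows the beaker's floor on the pan's centre to within about 2 mm. The side view after release shows it upright, with both jars where they stood.
- **Disagreements:** before the set-down, the wrist camera put the beaker about 3 mm off the pan's middle. A rough side-view reading suggested up to 20 mm off, which I discounted when its overlay fitted better and the top view agreed with the centre. The beaker network's own top-view point was also about 13 mm off the floor I measured, so I used picture measurements instead.
- **Rejected call:** one move call was refused for missing keys, and nothing moved.

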